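# Hold the round step bin open, then let its lid down softly

### The arm

A 6-joint arm with a two-finger parallel gripper is mounted at the origin on the work surface. World frame = base frame: x ahead of the robot, y to its left, z up, the work surface at z = 0. Lengths are in m, angles in rad, forces in N, time in s.
With the tool pointing down it reaches from about 0.2 to 0.875 m from the base axis. Payload 3.4 kg.
Tool frame: the origin (TCP) lies between the finger pads; the fingertips stand 25 mm ahead of it and the grasp point (between the pads) lies 6 mm ahead of it (r.nose_length is the z of the fingertips in the tool frame, in m); z points along the fingers, x is the direction in which the jaws open and shut, and the axes are right-handed (so a half turn about z gives the same grasp; the last joint's range is limited). The gripper opens to 94 mm and grips with 3 to 60 N. Pads are 16 mm wide; open, the fingers measure 119 mm over their backs; the gripper's body (75 mm by 177 mm) begins 78 mm behind the grasp point.
Start: joints at [1.176, 0.276, 1.505, -0, 1.361, -0.121], TCP at [0.155, 0.554, 0.23] pointing down, gripper open.
Joint ranges: [-2.89, 2.89], [-0.75, 2.08], [0.22, 2.7], [-1.18, 4.32], [0.11, 2.71], [-2.7, 2.7]. Speed limits (rad/s): [2.57, 2.57, 3.14, 3.14, 3.14, 3.14].

### API

Orientations are given as a unit quaternion [w, x, y, z].
In Python, from plant import r, gripper_to, inverse_kinematics, vision, models, telemetry gives the robot as it stands. Calls block until the motion is done:
- r.move_to(position, orientation): joint-space move of the TCP to a pose.
- r.move_l(position, rot=None, vel=0.15, guard=None): straight line of the TCP; rot=None keeps the orientation; vel is the mean speed in m/s. With guard (N) it stops when the force on the tool has changed by that much, and returns True; else False.
- r.movej(angles): joint-space move.
- gripper_to(opening, f_grip=None): finger opening in m; f_grip is the grip in N (None keeps the last); returns when the fingers have stopped.
- r.hold(seconds).
- inverse_kinematics(position, orientation): joint angles nearest the present ones, or None.
- vision.snapshot(name): name is "scene" or "top" or "wrist"; returns the picture (400x640x3 uint8, red, green, blue); there is no depth.
- vision.get_calibration(name): a dict with "fx", "fy", "cx", "cy" (pixels), "position" and "orientation" of the camera in the world. Camera axes: x right, y down, z forward; pixel columns grow to the right and rows downward; lengths in m; the calibration is good to about 2 mm. The wrist camera is an equidistant fisheye: a pixel r from the principal point sees the ray r / f radians off the axis. A picture is of the moment at which its call begins: read the wrist's pose just before it. get_calibration takes no time and is no camera call; for the wrist camera it gives the pose at the moment of the call.
A pose or a line that the arm cannot do raises r.PlanningError and nothing moves.
- r.sign_off(): hands the job in, once; it reports no verdict.
Trained networks look in the newest picture that a camera, given by its name, has taken for a name from the list of things; names that differ only in an ending like _2 or _b are one class to them, and where a whole thing is asked for, a point or a joint stands for the part that bears it (a point fixed in the world has none). Each returns a list of dicts, best first, with "score" (0 to 1); they miss things now and then, are a little off and sometimes report something else, mostly with a low value. They report only what shows in the picture. A call takes as long as a camera call.
- models.boxes_of(thing, camera): "at" ([x, y, z] in m, in world coordinates, good to about 4 mm: the middle of the surface that is visible of it).
- models.regions_of(thing, camera): "pixels" (400x640 bool, what is visible of it).
- models.mark_of(thing, camera): "at" ([x, y, z] in m, in world coordinates, good to about 4 mm: a listed point, or the origin of a listed thing).
Readings, each from a call of its own:
- telemetry.current_t(): time.
- telemetry.current_joints(): joint angles.
- telemetry.current_dq(): joint speeds.
- telemetry.current_joint_efforts(): joint torques, N m.
- telemetry.current_ee_pos(): TCP position.
- telemetry.current_tool_rot(): TCP orientation.
- telemetry.current_wrist_force(): force on the tool from outside, world axes, zero at the start.
- telemetry.current_torque(): the same for the moment, N m.
- telemetry.current_opening(): finger opening in m.
Only numpy, scipy, OpenCV 4.12 (cv2) and the standard library are available. Lean on these libraries where they do the work, as an engineer would, in place of code of your own. Each camera call takes 0.05 s, during which the arm holds its last target.

### The job

Work the pedal of the round bin for the barback: with your fingertips press it right down so that the lid stands fully open, and keep it there for three seconds while he tips in the bottle caps. Then ease the pedal up slowly so that the lid comes down shut without dropping or slamming, and move clear. Only press, never lift or carry anything: leave the square bin shut and the bottle, cup, tin and carton where they stand.

Things in the scene. Friction and masses are not known exactly. Their poses are not given: they have to be found in the camera images.
- round_bin: round pedal bin of brushed steel on a black foot ring, 190 mm across, 260 mm high to the rim and 292 mm to the top of its domed lid; it stands firmly and does not slide or tip. Origin: centre of its underside on the table; z up; its front, where the pedal sticks out, is its -x side, the lid's hinge and a black rod housing are on its +x side. From above: a disc (the square bin is a square). The lid's edge, 96 mm from the bin's axis, overhangs the wall by 4 mm
- round_pedal: steel pedal lever of the round bin: a tread plate 62 mm wide, 48 mm deep, 6 mm thick, black ribs, on an arm from the bin's front. Origin: its pivot inside the bin, 22 mm in front of the bin's axis, 27.5 mm up. It turns down 0.25 rad to a firm stop; the lid's weight and a light spring bring it up. At the middle of the tread it takes 7 to 13 N at first, 4 to 7 N when right down
- round_tread (a point): middle of the upper face of the round bin's tread plate, where to press: with the pedal up 45 mm above the table, 143 mm in front of the bin's axis and 51 mm out from its wall (so a wide gripper must lean away from the bin by some 20 degrees); it goes down about 30 mm, nearly straight, to 15 mm above the table. The plate slopes 0.12 rad upward to its outer edge when up and 0.13 rad downward when down
- round_lid (a joint): opening angle of the round bin's lid, rad: 0 shut, 1.2 fully open. It is linked to the pedal and is always 4.8 times the pedal's angle: 1 mm at the tread is about 0.04 rad of the lid. No damper and no catch: let go of the pedal and the lid drops and slams in a fraction of a second (letting it down over two seconds or more is gentle)
- square_bin: square pedal bin of the same steel, 190 mm wide, 260 mm high to the rim and 275 mm to the top of its flat lid, same kind of pedal at its -x side; firmly standing. Origin: centre of its underside
- square_lid (a joint): opening angle of the square bin's lid, rad: 0 shut; to stay shut
- squeeze_bottle: clear squeeze bottle with a white nozzle, 54 mm across, 160 mm high, loose; origin: centre of its underside
- paper_cup: brown take-away cup with a black lid, 86 mm across the lid, 122 mm high, loose; origin: centre of its underside
- shaker_tin: open aluminium shaker tin, 88 mm across the rim, 170 mm high, loose; origin: centre of its underside
- straw_carton: cardboard carton, 65 x 95 x 60 mm high, loose; origin: centre of its underside

How it is judged:
By the outcome, as a careful person would: the job done as asked, in the order asked, and still so for the second after the job is handed in, with the robot touching nothing.
It also fails if it takes over 54 s, if anything falls off the work surface, if the arm or the gripper's body presses on something with over 40 N, if the wrist force passes 120 N, or if a joint passes its speed limit or range.

## Working session

There is one attempt and no reset: what is moved stays moved. The work goes in short steps, each a Python script; the robot and the scene stay as the last script left them, time stands still between calls to the robot, and variables do not carry over. Pictures are saved under pics/ and viewed, and the job is handed in when it is done.

```bash
ls; mkdir -p pics; python3 - <<'E'
from plant import r,vision,models,telemetry
import cv2
for n in ["scene","top"]:
    im=vision.snapshot(n); cv2.imwrite(f"pics/{n}0.png",im[:,:,::-1])
    for t in ["round_bin","round_pedal","round_tread","square_bin","squeeze_bottle","paper_cup","shaker_tin","straw_carton"]:
        print(n,t,[(d['at'].round(3) if hasattr(d['at'],'round') else d['at'],round(d['score'],2)) for d in models.mark_of(t,n)][:2])
print(telemetry.current_t(),r.nose_length,telemetry.current_tool_rot())
E
```

```text
pics
scene round_bin [([0.6324, -0.1335, -0.0032], 0.97)]
scene round_pedal []
scene round_tread [([0.5587, -0.2555, 0.0445], 0.59)]
scene square_bin [([0.6064, 0.2773, 0.0003], 0.6)]
scene squeeze_bottle [([0.3731, -0.0265, -0.0001], 0.71)]
scene paper_cup [([0.4092, 0.4686, -0.0039], 0.78)]
scene shaker_tin [([0.4324, -0.4569, -0.0031], 0.61)]
scene straw_carton [([0.7843, 0.0671, 0.0033], 0.65)]
top round_bin [([0.6317, -0.1339, -0.0037], 0.62)]
top round_pedal []
top round_tread [([0.5623, -0.2585, 0.0487], 0.59)]
top square_bin []
top squeeze_bottle [([0.3673, -0.0279, 0.001], 0.78)]
top paper_cup [([0.4087, 0.4693, 0.0019], 0.77)]
top shaker_tin [([0.4329, -0.4587, -0.0002], 0.87)]
top straw_carton [([0.7795, 0.0753, -0.002], 0.64)]
0.9 0.025 [-1.65676691e-05  7.96980053e-01  6.04005623e-01  5.29983111e-05]
```

View pics/scene0.png

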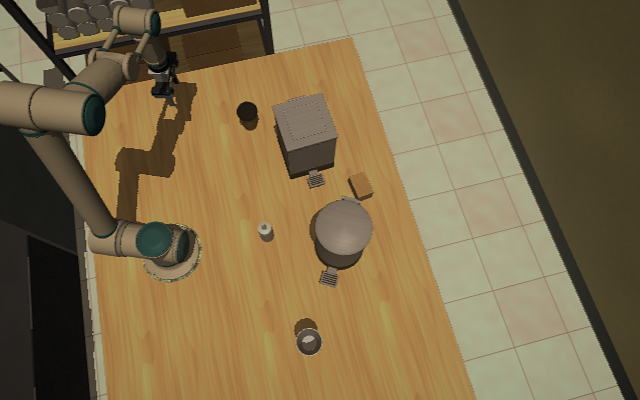

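View pics/top0.png

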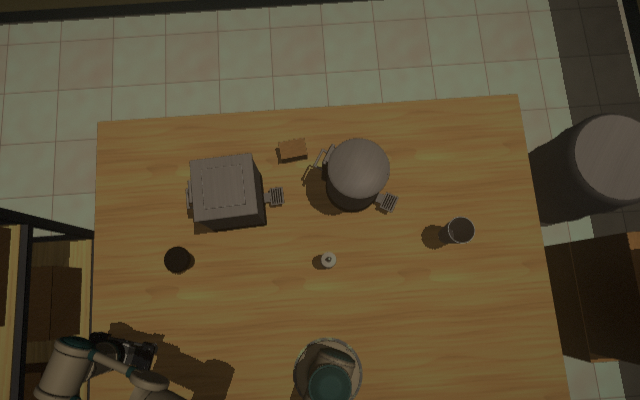

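The scene picture shows the round bin at about (343, 230) with its pedal at (330, 278). In the top picture the bin is at (357, 170) and the pedal at (388, 202). The pedal sticks out away from the square bin, and the network marks agree: the tread is 143 mm from the bin's axis. Next I'll check reachability for leaned presses.

```bash
cat > h.py <<'E'
import numpy as np
from scipy.spatial.transform import Rotation as R
from plant import r,gripper_to,inverse_kinematics,vision,models,telemetry
def orient(u,lean,sgn):
    # u: outward horizontal unit (bin -> pedal)
    u=np.array([u[0],u[1],0.]);u/=np.linalg.norm(u)
    z=-np.cos(lean)*np.array([0,0,1.])-np.sin(lean)*u
    x=sgn*np.cross([0,0,1.],u); y=np.cross(z,x)
    q=R.from_matrix(np.c_[x,y,z]).as_quat()
    return np.r_[q[3],q[:3]],z
E
python3 - <<'E'
from h import *
b=np.array([.632,-.1337]);t=np.array([.5605,-.257])
u=(t-b)/np.linalg.norm(t-b);print(u)
for s in (1,-1):
  for L in (20,25,30):
    q,z=orient(u,np.radians(L),s)
    for h in (0.015,0.045,0.2):
        tip=np.r_[t,h]+ (0 if h<.1 else 0)*z
        j=inverse_kinematics(tip-z*r.nose_length,q)
        print(s,L,h,None if j is None else np.round(j,2))
for p in ([.2,.35,.42],[.38,0,.42],[.38,-.25,.4]):
    print(p,inverse_kinematics(p,telemetry.current_tool_rot()))
E
```

```text
[-0.50164459 -0.86507382]
1 20 0.015 [-0.76  0.52  1.69  0.39  1.05 -0.45]
1 20 0.045 [-0.76  0.49  1.66  0.38  1.11 -0.43]
1 20 0.2 [-0.76  0.36  1.46  0.34  1.42 -0.3 ]
1 25 0.015 [-0.81  0.54  1.69  0.48  1.09 -0.55]
1 25 0.045 [-0.81  0.51  1.67  0.46  1.14 -0.51]
1 25 0.2 [-0.81  0.37  1.47  0.42  1.44 -0.37]
1 30 0.015 [-0.85  0.57  1.69  0.55  1.13 -0.63]
1 30 0.045 [-0.85  0.53  1.67  0.54  1.18 -0.6 ]
1 30 0.2 [-0.85  0.39  1.48  0.5   1.47 -0.43]
-1 20 0.015 [-0.76  0.52  1.69  0.39  1.05  2.69]
-1 20 0.045 None
-1 20 0.2 None
-1 25 0.015 [-0.81  0.54  1.69  0.48  1.09  2.59]
-1 25 0.045 [-0.81  0.51  1.67  0.46  1.14  2.63]
-1 25 0.2 None
-1 30 0.015 [-0.85  0.57  1.69  0.55  1.13  2.51]
-1 30 0.045 [-0.85  0.53  1.67  0.54  1.18  2.54]
-1 30 0.2 None
[0.2, 0.35, 0.42] [ 8.78620567e-01 -4.43397497e-02  1.42692813e+00  8.23170497e-06
  1.75889351e+00 -4.18413085e-01]
[0.38, 0, 0.42] [-1.83760843e-01 -8.15729361e-02  1.46069017e+00  1.02564970e-04
  1.76242857e+00 -1.48077650e+00]
[0.38, -0.25, 0.4] [-7.35166548e-01  3.83237166e-02  1.39166209e+00  1.11413325e-04
  1.71161969e+00 -2.03218610e+00]
```

```bash
python3 - <<'E'
from h import *
import cv2
b=np.array([.632,-.1337]);t=np.array([.5605,-.257])
u=(t-b)/np.linalg.norm(t-b)
q,z=orient(u,np.radians(25),1)
j=np.array(telemetry.current_joints())
jh=inverse_kinematics(np.r_[t,.045]-z*(r.nose_length+.13),q); print(jh)
r.movej([1.1,-.08,1.46,0,1.7,-.2])
r.movej([jh[0],-.08,1.46,.3,1.7,-.3])
gripper_to(0.0)
r.movej(jh)
print(telemetry.current_ee_pos(),telemetry.current_t(),telemetry.current_opening())
for n in ["wrist","scene","top"]:
    im=vision.snapshot(n); cv2.imwrite(f"pics/{n}1.png",im[:,:,::-1])
    for th in ["round_bin","round_tread"]:
        print(n,th,[(np.round(d['at'],4),round(d['score'],2)) for d in models.mark_of(th,n)][:2])
E
```

```text
[-0.89168983  0.41437003  1.49444011  0.41108411  1.41235065 -0.46896011]
[ 0.52789012 -0.3137114   0.18699599] 6.7833 0.0003565253635217803
wrist round_bin []
wrist round_tread [(array([ 0.5584, -0.2609,  0.0453]), 0.73), (array([ 0.3702, -0.03  , -0.0007]), 0.46)]
scene round_bin [(array([ 0.634 , -0.1372, -0.0028]), 0.87)]
scene round_tread [(array([ 0.5571, -0.2594,  0.0432]), 0.69)]
top round_bin [(array([ 0.6292, -0.1329, -0.0064]), 0.88)]
top round_tread [(array([ 0.564 , -0.2582,  0.0481]), 0.5)]
```

```bash
python3 -c "
import cv2,numpy as np
a=[cv2.imread(f'pics/{n}1.png') for n in ('wrist','scene')]
cv2.imwrite('pics/ws1.png',np.vstack([cv2.resize(x,(480,300)) for x in a]))"
```

```text
(no output)
```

View pics/ws1.png

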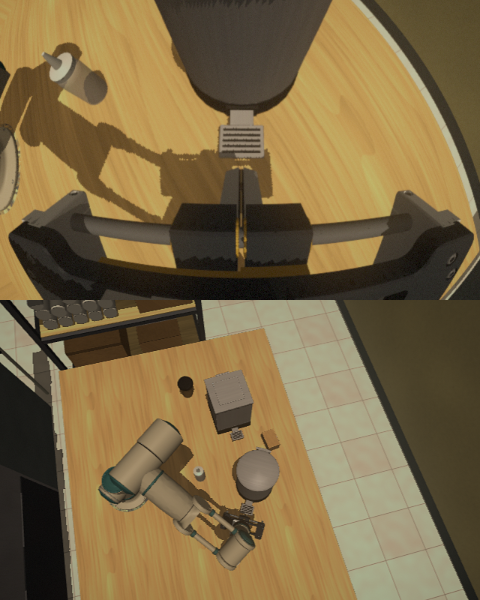

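The scene picture (bottom) shows the arm coming in from the outside, clear of the bin and the other items. In the wrist view (top) the tread at about (242, 140) is in line with the closed fingers. I'll use the averaged tread position (0.5597, -0.2585). Next come contact, then the press.

```bash
python3 - <<'E'
from h import *
import cv2
t=np.array([.5597,-.2585]);b=np.array([.632,-.1345])
q0,z=orient(np.array([-.50164,-.86507]),np.radians(25),1)
n=r.nose_length
P=lambda h:np.r_[t,h]-z*n
F=lambda:np.round(telemetry.current_wrist_force(),1)
tipz=lambda:round(float((np.array(telemetry.current_ee_pos())+z*n)[2]),4)
r.move_l(P(.062),vel=.1); print('above',F(),tipz())
g=r.move_l(P(.036),vel=.015,guard=3); print('contact',g,F(),tipz(),telemetry.current_t())
if g:
    for h in (.035,.025,.018):
        g=r.move_l(P(h),vel=.02,guard=25); print(h,g,F(),tipz())
        if g: break
    print(telemetry.current_t())
    im=vision.snapshot("scene"); cv2.imwrite("pics/scene2.png",im[:,:,::-1])
    im=vision.snapshot("top"); cv2.imwrite("pics/top2.png",im[:,:,::-1])
E
python3 -c "
import cv2,numpy as np
a=[cv2.imread(f'pics/{n}2.png') for n in ('scene','top')]
cv2.imwrite('pics/st2.png',np.vstack([cv2.resize(a[0][130:330,220:440],(440,300)),cv2.resize(a[1][80:300,250:500],(440,300))]))"
```

```text
above [-0.6 -0.   0.1] 0.0626
contact True [ 0.2 -0.5  4. ] 0.0496 9.4667
0.035 False [-4.3 -2.   8.6] 0.0359
0.025 False [-3.9 -2.9  6.5] 0.0255
0.018 False [-3.7 -3.3  4.3] 0.0181
11.4667
```

View pics/st2.png

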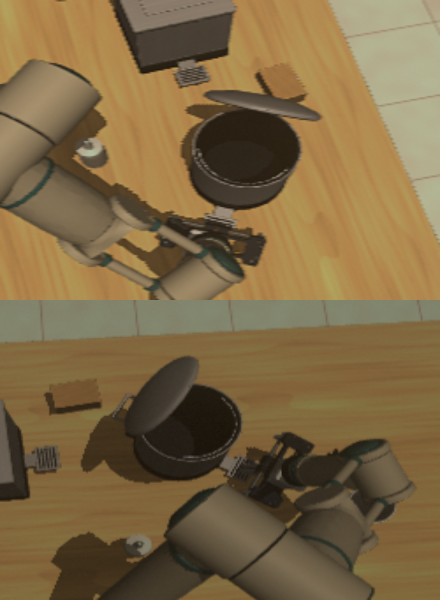

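Both pictures show the lid well up, with the fingers on the tread at about (222, 215) in the upper crop. There's no force rise at the stop yet, so I'll continue to it and then hold.

```bash
python3 - <<'E'
from h import *
import cv2
t=np.array([.5597,-.2585])
q0,z=orient(np.array([-.50164,-.86507]),np.radians(25),1)
n=r.nose_length
P=lambda h:np.r_[t,h]-z*n
F=lambda:np.round(telemetry.current_wrist_force(),1)
tipz=lambda:round(float((np.array(telemetry.current_ee_pos())+z*n)[2]),4)
h=.0181
while h>.008:
    h-=.001
    g=r.move_l(P(h),vel=.01,guard=14); f=F(); print(round(h,4),g,f,tipz())
    if g or f[2]>14: break
t0=telemetry.current_t(); print('hold',t0)
for i in range(7):
    r.hold(.5); print(F(),tipz())
im=vision.snapshot("scene"); cv2.imwrite("pics/scene3.png",im[:,:,::-1])
im=vision.snapshot("top"); cv2.imwrite("pics/top3.png",im[:,:,::-1])
print(telemetry.current_t())
E
python3 -c "
import cv2,numpy as np
a=[cv2.imread(f'pics/{n}3.png') for n in ('scene','top')]
cv2.imwrite('pics/st3.png',np.vstack([cv2.resize(a[0][130:330,220:440],(440,300)),cv2.resize(a[1][80:300,250:500],(440,300))]))"
```

```text
0.0171 False [-1.9 -2.6  3.9] 0.017
0.0161 False [-4.7 -3.3  7.9] 0.0165
0.0151 False [-5.  -4.3 10.8] 0.0161
0.0141 False [-6.3 -4.3 13.5] 0.0157
0.0131 False [-6.4 -4.  15.7] 0.0153
hold 12.8167
[-7.5 -4.3 15.3] 0.0153
[-7.  -4.5 16.3] 0.0153
[-6.6 -3.1 16.7] 0.0153
[-6.4 -3.7 15.6] 0.0153
[-7.  -3.9 16.7] 0.0153
[-6.  -4.3 16.6] 0.0153
[-7.4 -3.3 15.9] 0.0153
16.4167
```

View pics/st3.png

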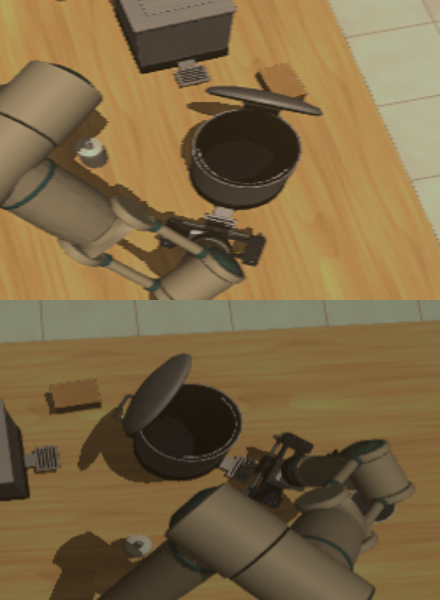

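The force rises steadily against the firm stop (16 N), and the tip stayed steady for 3.5 s with the lid fully up. Now I'll ease it up.

```bash
python3 - <<'E'
from h import *
import cv2
t=np.array([.5597,-.2585])
q0,z=orient(np.array([-.50164,-.86507]),np.radians(25),1)
n=r.nose_length
P=lambda h:np.r_[t,h]-z*n
F=lambda:np.round(telemetry.current_wrist_force(),1)
tipz=lambda:round(float((np.array(telemetry.current_ee_pos())+z*n)[2]),4)
for h,v in ((.044,.006),(.053,.004)):
    r.move_l(P(h),vel=v); print(h,F(),tipz(),telemetry.current_t())
r.move_l(P(.065),vel=.02); print(F())
r.move_l(P(.065)-z*.14,vel=.12)
print(F(),telemetry.current_t())
for nm in ("scene","top"):
    im=vision.snapshot(nm); cv2.imwrite(f"pics/{nm}4.png",im[:,:,::-1])
    for th in ["round_tread","squeeze_bottle","paper_cup","shaker_tin","straw_carton"]:
        print(nm,th,[(np.round(d['at'],4),round(d['score'],2)) for d in models.mark_of(th,nm)][:1])
E
python3 -c "
import cv2,numpy as np
a=[cv2.imread(f'pics/{n}4.png') for n in ('scene','top')]
cv2.imwrite('pics/st4.png',np.vstack([cv2.resize(x,(480,300)) for x in a]))"
```

```text
0.044 [-3.  -2.7  9.9] 0.0452 21.7167
0.053 [-0.2 -0.   0.1] 0.053 24.1167
[-1.  -0.3 -0.7]
[0.6 0.6 0.8] 26.1833
scene round_tread [(array([ 0.5588, -0.2597,  0.0428]), 0.78)]
scene squeeze_bottle [(array([ 0.3724, -0.026 , -0.0009]), 0.68)]
scene paper_cup [(array([ 0.4081,  0.4722, -0.0022]), 0.88)]
scene shaker_tin []
scene straw_carton []
top round_tread [(array([ 0.5622, -0.2582,  0.0462]), 0.71)]
top squeeze_bottle [(array([ 0.3696, -0.0274, -0.0013]), 0.77)]
top paper_cup [(array([0.4072, 0.4717, 0.0019]), 0.79)]
top shaker_tin [(array([ 0.4336, -0.4586,  0.0014]), 0.63)]
top straw_carton [(array([ 0.7791,  0.0745, -0.0011]), 0.91)]
```

View pics/st4.png

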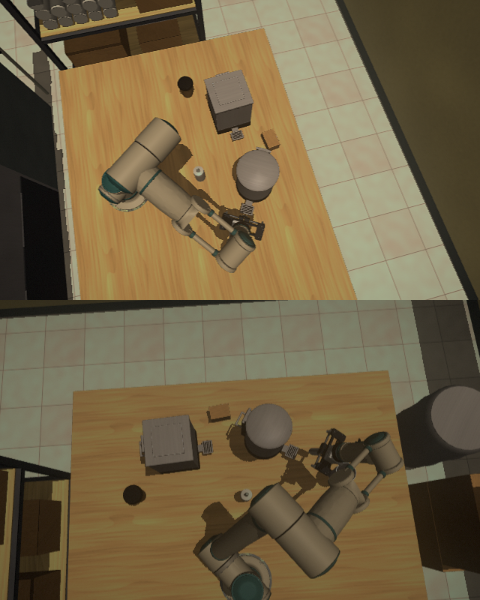

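The lid is shut and both pictures match the start, but the arm partly hides the tin. I'll retract further and check it before handing in.

```bash
python3 - <<'E'
from h import *
import cv2
p=np.array(telemetry.current_ee_pos()); r.move_l(p+[0,0,.15],vel=.15)
j=np.array(telemetry.current_joints()); print(j.round(2))
r.movej([-.6,-.08,1.46,.3,1.7,-.3])
for nm in ("scene","top"):
    im=vision.snapshot(nm); cv2.imwrite(f"pics/{nm}5.png",im[:,:,::-1])
    for th in ["square_bin","shaker_tin","straw_carton"]:
        print(nm,th,[(np.round(d['at'],4),round(d['score'],2)) for d in models.mark_of(th,nm)][:1])
print(telemetry.current_t(),telemetry.current_wrist_force())
a=[cv2.imread(f'pics/{n}5.png') for n in ('scene','top')]
cv2.imwrite('pics/st5.png',np.vstack([cv2.resize(x,(480,300)) for x in a]))
E
```

```text
[-0.9   0.34  1.17  0.41  1.78 -0.32]
scene square_bin [(array([ 0.6064,  0.2775, -0.0029]), 0.71)]
scene shaker_tin [(array([ 0.4319, -0.456 , -0.0015]), 0.89)]
scene straw_carton [(array([ 7.798e-01,  6.720e-02, -6.000e-04]), 0.87)]
top square_bin []
top shaker_tin [(array([ 0.4339, -0.4585, -0.0025]), 0.74)]
top straw_carton [(array([ 0.7782,  0.0736, -0.0024]), 0.61)]
29.3833 [-0.38241075  0.38651544 -1.02379731]
```

View pics/st5.png

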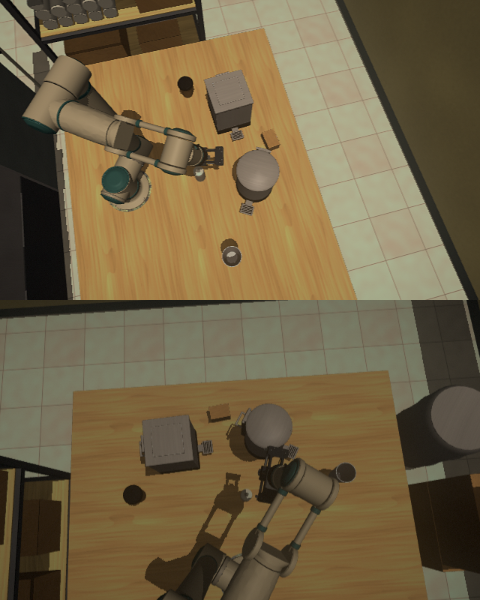

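The tin stands at about (232, 255), the round lid is shut, both pedals are up, everything is in place, and the arm is clear and high.

```bash
python3 -c "
from plant import r
r.sign_off()"
```

```text
the job is handed in; nothing more can be done
```

I worked the round bin's pedal as asked and handed the job in at about 29 s of the 54 s allowed.

- **Press and hold:** With closed fingertips, leaning 25° away from the bin, I pressed the tread down until the force rose against its stop, to about 16 N. I held it there for 3.5 s. Pictures taken at the end of the hold showed the lid standing up. I read "fully open" from the pedal reaching its stop; I did not measure the lid angle.
- **Letting it down:** I eased the pedal up over about 7.5 s. Pedal force was gone by the time the fingers left the tread, so the lid came down with the fingers. I took no pictures while it closed.
- **Last checks:** The pictures show the round lid shut and its pedal up, the square bin shut, and the arm clear and high. The bottle, cup, tin and carton are where they started to within the networks' few millimetres of error.
- **Checks that missed or disagreed:**
  - The networks did not find the tin and carton in one scene picture because the arm was in the way. Both showed at their old places once I retracted.
  - The square bin was never found in the top camera, only in the scene camera.
  - Contact came about 4.6 mm higher than the tread's stated height. I put that down to the lower edge of the leaning fingertips touching first.

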